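Pump the bench lubricator until its pin pops out

ROBOT

A 6-joint arm with a two-finger parallel gripper is mounted at the origin on the work surface. World frame = base frame: x ahead of the robot, y to its left, z up, the work surface at z = 0. Lengths are in mm, angles in rad, forces in N, time in s.
With the tool pointing down it reaches from about 325 to 900 mm from the base axis. Payload 3.5 kg.
Tool frame: the origin (TCP) lies between the finger pads; the fingertips stand ahead of it and the grasp point (between the pads) lies 11 mm behind it (ctrl.tip_extent is the y of the fingertips in the tool frame, in mm); y points along the fingers, x is the direction in which the jaws open and shut, and the axes are right-handed (so a half turn about y gives the same grasp; the last joint's range is limited). The gripper opens to 85 mm and grips with 20 to 120 N. Pads are 22 mm wide; open, the fingers measure 114 mm over their backs; the gripper's body (76 mm by 85 mm) begins 54 mm behind the grasp point. The pads swing forward as they close: fully open they stand 13 mm farther back than shut.
Start: joints at [1.169, 0.276, -0.026, 1.268, 0, 1.467], TCP at [183.99, 597.302, 239.313] pointing down, gripper open.
Joint ranges: [-3.12, 3.12], [-0.85, 1.88], [-1.08, 1.24], [-1.95, 2.15], [-1.57, 1.53], [-3.14, 3.14]. Speed limits (rad/s): [2.57, 2.57, 3.14, 3.14, 3.14, 3.14].

INTERFACE

Orientations are given as a unit quaternion [x, y, z, w].
In Python, from cell import sensors, viewer, order, ctrl gives the robot as it stands.
- The arm moves only by the tool play_rows, never from a script. Its arguments are lists of equal length, an entry for each row: "delta_pos": the shift along the world's x, y, z in m, a list of three; "turn": the turn, a rotation vector about the world's x, y, z in units of 8 degrees (1.0 is 8 degrees), a list of three; "jaw": the closure, from 0 (fully open) to 1 (shut). In form: {"delta_pos": [[x, y, z], ...], "turn": [[ax, ay, az], ...], "jaw": [jaw, ...]}. A call has 1 to 20 rows; each row shifts and turns the commanded pose from where the row before left it; what a row does not reach is not made up. A row lasts 1/10 s, in which the tool goes at most 50 mm and 8.59 degrees, less where a joint would pass 70% of its speed; a pose out of reach is approached as far as the arm can. A call is refused whole if a number of a shift passes 0.05 or a number of a turn 1, either way. A call with a gripper value outside its range is refused whole. The fingers move at their own pace and stop on an object; "squeeze" is the grip in N (left out, the last holds). Time passes only in rows, so rows that do not move let the fingers close. It gives the time, the measured TCP pose, the force and the opening at its end, in the units of the state.
- sensors.get_state(): the state, without advancing time (a new reading comes with each control period).
- viewer.snapshot(name): name is "side" or "top" or "wrist"; returns a dict with "pixels" (384x512x3 uint8, red, green, blue), "fov_y" (degrees; the focal length in pixels is half the picture's height over the tangent of half this angle, whatever the lens; pixels are square), "cx", "cy" (the principal point, pixels), "R" (3x3) and "t" (3): a world point X has camera coordinates R X + t. Camera axes: x right, y down, z forward; pixel columns grow to the right and rows downward; lengths in mm; the calibration is good to about 2 mm. A picture is of the moment at which its call begins. There is no depth.
- order.close_job(): hands the job in, once; it reports no verdict.
The state is a dict: "time_s": time; "q": joint angles; "qvel": joint speeds; "joint_torque": joint torques, N m; "ee_pos": TCP position; "orientation": TCP orientation; "ft_force": force on the tool from outside, world axes, zero at the start; "ft_torque": the same for the moment, N m; "finger_gap": finger opening in mm.
Only numpy, scipy, OpenCV 4.12 (cv2) and the standard library are available. Lean on these libraries where they do the work, as an engineer would, in place of code of your own. Each camera call takes 0.05 s, during which the arm holds its last target.

TASK

Two hand-pumped grease lubricators stand on the polishing bench: one has its brass indicator pin standing fully out already, the other's pin is still mostly sunk. Push the black plunger knob of the lubricator with the sunken pin down and let it rise again, stroke after stroke, as often as it takes until its pin pops fully out, then let the plunger come back up and move clear. Never touch its pin or pull its plunger upward, do not touch the other lubricator, and leave the tin, the buffing wheel and the compound bar where they are.

Things in the scene. Friction and masses are not known exactly. Their poses are not given: they have to be found in the camera images.
- pump_a: the lubricator to be pumped (its pin is the sunken one), bolted to the bench, grey cast metal. Origin: centre of its underside, on the bench; z up. Base plate 70 (x) x 130 (y) x 10 mm. The plunger barrel (50 mm diameter, 88 mm high, gland nut to 98 mm) stands at y = -30 mm, the pin turret (28 mm diameter, 70 mm high) at y = +38 mm, x = 0 for both
- knob_a (a point): centre of the flat top of pump_a's plunger knob (black, 40 mm diameter, 15 mm thick, on a 12 mm steel rod), 150 mm above the bench when up, 125 mm when fully down; at x = 0, y = -30 mm of pump_a
- plunger_a (a joint): plunger of pump_a: 0 = up (rest), grows as it is pushed straight down, hard stop at 0.025 m. A spring of 450 N/m brings it back (about 11 to 13 N at the bottom) within about 0.3 s of release, to 0 or at most 0.002; negative = pulled up (not allowed)
- pin_a (a joint): indicator pin of pump_a, m: 0 = sunk, 0.032 = fully out. Starts between 0 and 0.009. Each full stroke moves it up about 4 mm during the way down (shorter strokes proportionally less: 0.16 mm per mm); on the way up and at rest it stays where it is. Once past about 0.0245 a spring throws it out to 0.032 by itself. Five to seven full strokes do it; further ones do no harm
- rod_a: the brass pin of pump_a, 9 mm diameter, upright in its turret; do not touch. Its origin is 74 mm below the pin's top end
- pintip_a (a point): top end of pump_a's pin: 74 mm above the bench when sunk, 106 mm when fully out; at x = 0, y = +38 mm of pump_a
- pump_b: the other lubricator, of the same shape, its pin already out: leave it alone. Origin and axes as pump_a
- plunger_b (a joint): plunger of pump_b, m, 0 = up, as plunger_a; must not be pressed
- pin_b (a joint): indicator pin of pump_b, m: it stands at 0.032 (fully out)
- tin: closed aluminium tin, 54 mm diameter, 70 mm high, loose; origin at the centre of its underside; leave it
- buff: grey felt buffing wheel lying flat, 90 mm diameter, 22 mm thick, loose; origin at the centre of its underside; leave it
- bar: reddish polishing-compound bar, 120 (x) x 40 (y) x 35 mm, loose; origin at the centre of its underside; leave it
There are look-alikes about, which are no part of the job. What is shaped like the pump_a but purple or red is not meant.

How it is judged:
By the outcome, as a careful person would: the job done as asked, in the order asked, and still so for the second after the job is handed in, with the robot touching nothing.
It also fails if it takes over 54 s, if anything falls off the work surface, if the arm or the gripper's body presses on something with over 40 N, if the wrist force passes 120 N, or if a joint passes its speed limit or range.

## Working session

There is one attempt and no reset: what is moved stays moved. The work goes in short steps, Python scripts to look and compute and a tool call to move; the robot and the scene stay as the last step left them, time stands still between calls to the robot, and variables do not carry over. Pictures are saved under pics/ and viewed, and the job is handed in when it is done.

Besides the shell and the picture viewer there is one more tool, called after ">>>" in YAML: its name, and indented under it one key for each argument. play_rows: Moves the arm, as the interface text tells. Its arguments: {"type":"object","properties":{"delta_pos":{"type":"array","items":{"type":"array","items":{"type":"number"}}},"turn":{"type":"array","items":{"type":"array","items":{"type":"number"}}},"jaw":{"type":"array","items":{"type":"number"}},"squeeze":{"type":"number"}},"required":["delta_pos","turn","jaw"]}

```bash
mkdir -p pics; ls; cat > h.py <<'E'
import numpy as np,cv2,pickle
from cell import sensors,viewer,order,ctrl
def snap(n,f):
    s=viewer.snapshot(n); cv2.imwrite(f'pics/{f}.png',cv2.cvtColor(np.array(s['pixels'],dtype=np.uint8),cv2.COLOR_RGB2BGR)); pickle.dump(s,open(f'pics/{f}.pkl','wb')); return s
def K(s):
    f=192/np.tan(np.radians(s['fov_y'])/2); return f
def ray(s,u,v,z):
    f=K(s);R=np.array(s['R']);t=np.array(s['t'])
    d=R.T@np.array([(u-s['cx'])/f,(v-s['cy'])/f,1]);c=-R.T@t
    return c+d*(z-c[2])/d[2]
def proj(s,X):
    p=np.array(s['R'])@np.array(X,float)+np.array(s['t']);return K(s)*p[:2]/p[2]+[s['cx'],s['cy']]
E
python3 - <<'E'
from h import *
print(sensors.get_state(),ctrl.tip_extent)
for n in('side','top','wrist'):
    s=snap(n,n+'0'); print(n,s['fov_y'],s['cx'],s['cy'],-np.array(s['R']).T@np.array(s['t']))
E
```

```text
pics
{'time_s': 0.0, 'q': array([ 1.16861105e+00,  2.77135209e-01, -2.79366324e-02,  1.26800251e+00,
       -5.03201015e-06,  1.46739598e+00]), 'qvel': array([ 5.62413618e-04, -7.79909815e-05, -7.33961947e-04, -1.74769066e-04,
        6.17213734e-04,  1.73643598e-03]), 'joint_torque': array([-1.21864163e-03, -4.45511699e+01,  2.95202869e+01,  1.64198148e-02,
       -1.30264734e-04,  8.02374018e-06]), 'ee_pos': array([183.67516195, 596.57610776, 238.13205646]), 'orientation': array([ 0.56925967,  0.41931894, -0.42070482, -0.56843867]), 'ft_force': array([0.58292064, 0.03451094, 0.22926144]), 'ft_torque': array([-0.01126782,  0.03141376,  0.01072873]), 'finger_gap': 85.13608888002958} 8.0
side 48.56189179238228 251.1754980080632 194.2149128092069 [ -81.10480784 -634.36678862 1070.91730153]
top 45.09177989735077 247.67916720804575 195.31675172918335 [ 384.58883823   15.20015222 1200.42729508]
wrist 65.96498520344572 256.2955346722448 191.86951153530012 [111.32584154 618.13692806 373.52851994]
```

```bash
python3 -c "
import cv2
a=cv2.imread('pics/top0.png');cv2.imwrite('pics/top0b.png',cv2.resize(a,(768,576)))
a=cv2.imread('pics/side0.png');cv2.imwrite('pics/side0b.png',cv2.resize(a,(768,576)))"
```

```text
(no output)
```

View pics/top0b.png

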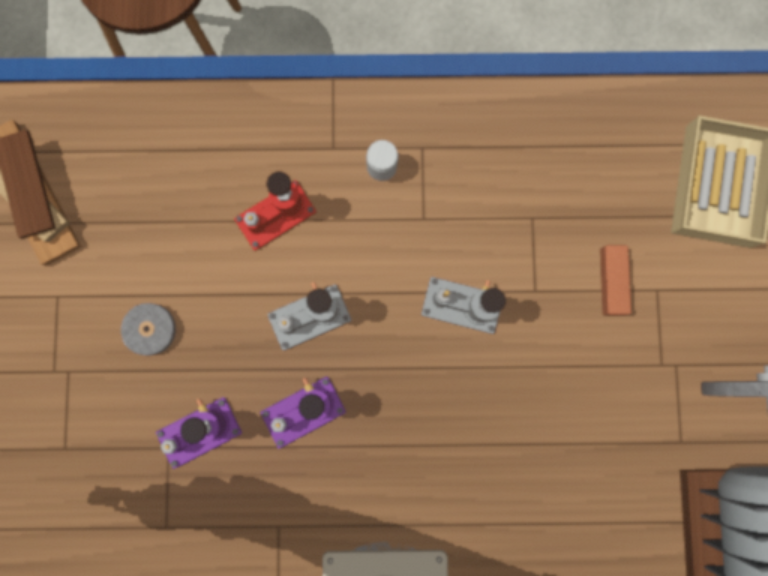

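View pics/side0b.png

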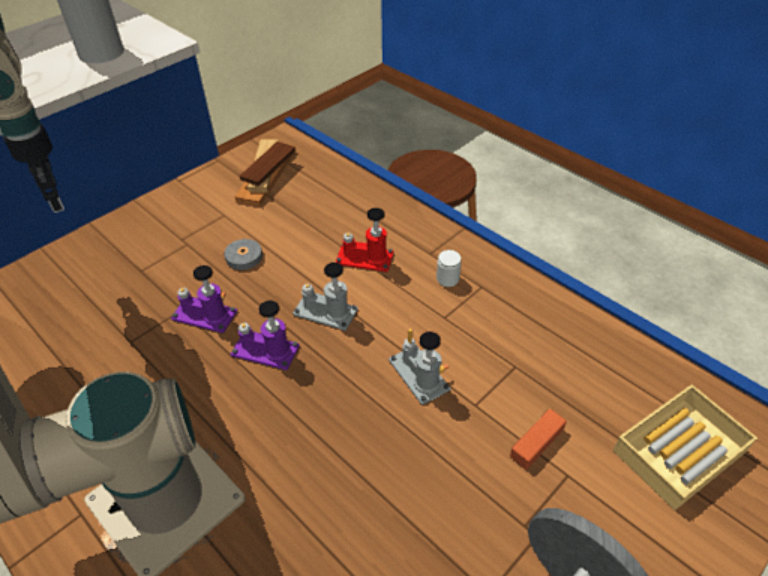

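View pics/wrist0.png

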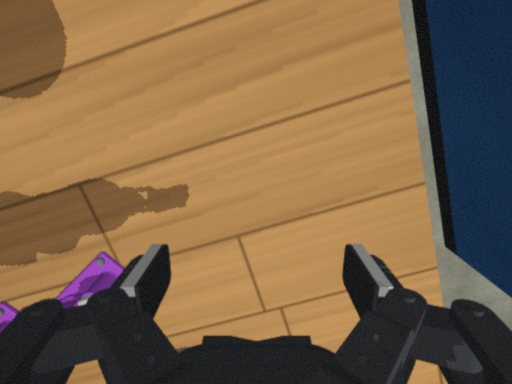

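```bash
python3 -c "
import cv2
a=cv2.imread('pics/side0.png');b=cv2.imread('pics/top0.png')
x=cv2.resize(a[165:275,185:315],(780,660),interpolation=cv2.INTER_CUBIC)[:590]
cv2.imwrite('pics/c1.png',x)
cv2.imwrite('pics/c2.png',cv2.resize(b[175:245,170:350],(792,308),interpolation=cv2.INTER_CUBIC))"
```

```text
(no output)
```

View pics/c1.png

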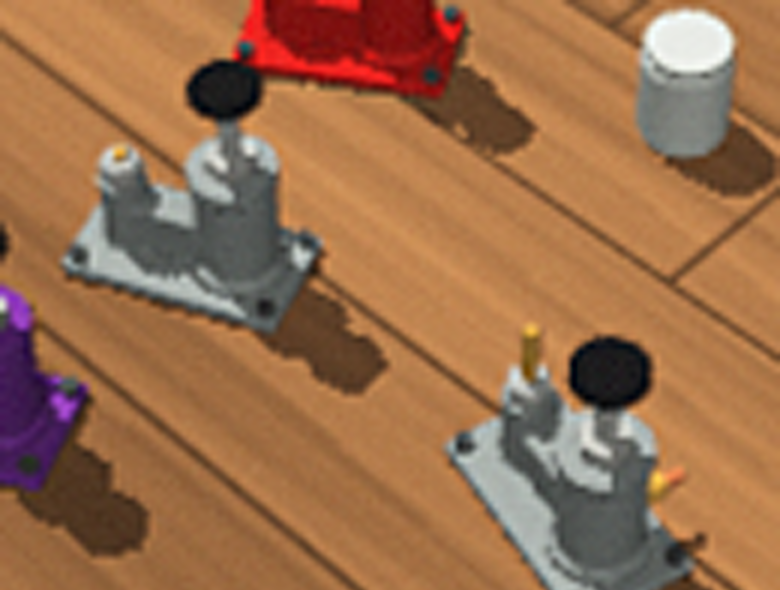

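View pics/c2.png

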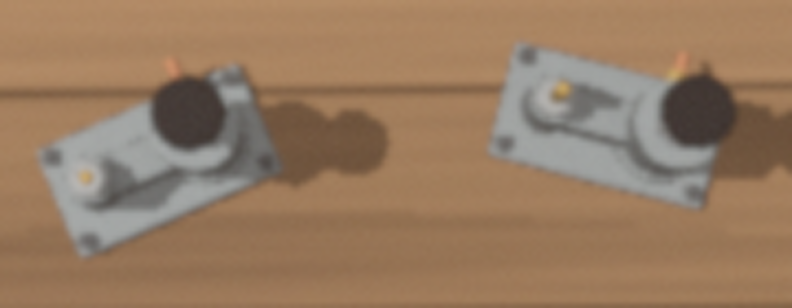

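Candidates in the full-size top picture (512×384), shown enlarged in c2: the left grey pump has its knob at (213,201) and its pin sunk flush. The right grey pump has its knob at (328,200) and its pin standing out. The red pump (186,122) and the purple pumps (129,287) and (207,271) are look-alikes. The crop shows the left grey one has the sunken pin, so that is pump_a.

```bash
cat > m.py <<'E'
from h import *
def blob(s,u,v,r=12):
    p=np.array(s['pixels']).astype(int);m=(p.max(2)<75)
    yy,xx=np.mgrid[:384,:512];m&=(abs(xx-u)<r)&(abs(yy-v)<r)
    n,l,st,c=cv2.connectedComponentsWithStats(m.astype(np.uint8));i=1+st[1:,4].argmax();return c[i],st[i]
T=pickle.load(open('pics/top0.pkl','rb'));S=pickle.load(open('pics/side0.pkl','rb'))
a,sa=blob(T,213,201);b,sb=blob(S,222,180)
print(a,sa,b,sb)
print('top z150',ray(T,*a,147),'side',ray(S,*b,146))
def tri(a,b):
    A=[];y=[]
    for s,(u,v) in((T,a),(S,b)):
        p0=ray(s,u,v,0);d=ray(s,u,v,100)-p0;d/=np.linalg.norm(d);P=np.eye(3)-np.outer(d,d);A.append(P);y.append(P@p0)
    return np.linalg.lstsq(np.vstack(A),np.hstack(y),rcond=None)[0]
print('tri knob',tri(a,b),'tri pin',tri((189.3,215.2),(205.2,190.5)),'pin@76',ray(T,189.3,215.2,76),ray(S,205.2,190.5,76))
k=ray(T,*a,147);p=ray(T,189.3,215.2,76);print('sep',np.linalg.norm((k-p)[:2]),np.degrees(np.arctan2(*(p-k)[:2][::-1])))
for c in[(40,152),(238,64),(85,257),(281,168)]: print('plate',ray(T,c[0]/4.4+170,c[1]/4.4+175,10))
E
python3 m.py
```

```text
[212.65088757 200.31952663] [206 193  15  15 169] [222.28571429 179.20952381] [216 173  13  12 105]
top z150 [505.43994943  95.72030031 147.        ] side [506.50184291  98.19368326 146.        ]
tri knob [504.96725532  95.76753423 148.8398906 ] tri pin [478.50567317 158.09065018  73.06670336] pin@76 [477.70340592 158.12023608  76.        ] [477.41609619 155.3567539   76.        ]
sep 68.28665923784551 113.96497220688873
plate [498.10817969 192.96997277  10.        ]
plate [549.00512495  76.42704456  10.        ]
plate [436.28983559 166.23531655  10.        ]
plate [487.13659029  51.47257593  10.        ]
```

The two cameras agree: knob_a is at about (505.5, 96.5, 149). The pin is 68 mm away, which matches the given spacing, and at about 75 mm height. I'll move above the knob with the jaws shut.

>>> play_rows:
  delta_pos:
    - [0.01,-0.016,0]
    - [0.02,-0.031,0]
    - [0.026,-0.04,0]
    - [0.026,-0.041,0]
    - [0.026,-0.041,0]
    - [0.026,-0.041,0]
    - [0.026,-0.041,0]
    - [0.026,-0.041,0]
    - [0.026,-0.041,0]
    - [0.026,-0.041,0]
    - [0.026,-0.041,0]
    - [0.026,-0.04,0]
    - [0.02,-0.031,0]
    - [0.011,-0.015,0]
    - [0,0,-0.02]
    - [0,0,-0.02]
    - [0,0,0]
    - [0,0,0]
  turn:
    - [0,0,0]
    - [0,0,0]
    - [0,0,0]
    - [0,0,0]
    - [0,0,0]
    - [0,0,0]
    - [0,0,0]
    - [0,0,0]
    - [0,0,0]
    - [0,0,0]
    - [0,0,0]
    - [0,0,0]
    - [0,0,0]
    - [0,0,0]
    - [0,0,0]
    - [0,0,0]
    - [0,0,0]
    - [0,0,0]
  jaw: [1,1,1,1,1,1,1,1,1,1,1,1,1,1,1,1,1,1]

```text
time_s: 1.95
ee_pos: [504.1, 95.8, 199.1]
orientation: [-0.569, -0.419, 0.42, 0.569]
ft_force: [-0.2, 0.2, 0.0]
finger_gap: -0.0
```

```bash
python3 - <<'E'
from h import *
st=sensors.get_state();print(st['time_s'],st['ee_pos'],st['ft_force'],st['finger_gap'],ctrl.tip_extent,st['orientation'])
a=snap('side','side1')['pixels'];b=snap('wrist','wrist1')['pixels']
a=cv2.resize(np.array(a)[130:240,150:300,::-1],(750,550),interpolation=cv2.INTER_CUBIC);cv2.imwrite('pics/c3.png',a)
E
```

```text
1.95 [504.12992255  95.78703261 199.14458611] [-0.24023286  0.24954639  0.04963292] -0.03156666637797083 8.0 [-0.56871175 -0.41942309  0.42036205  0.56916339]
```

View pics/c3.png

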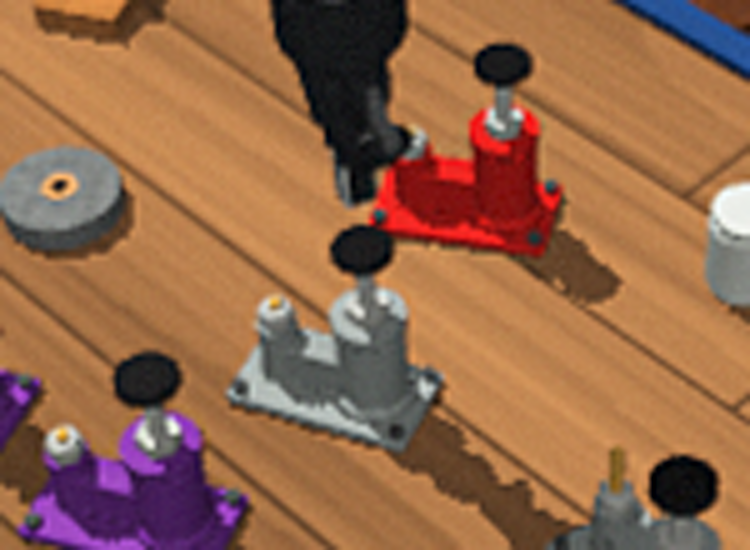

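View pics/wrist1.png

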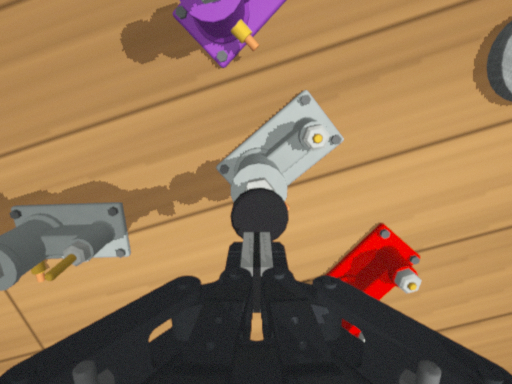

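The side crop shows the closed fingertips just above the grey knob, tip at (355,200) and knob at (362,248). The wrist view shows them in line. I'll descend for a first careful stroke.

>>> play_rows:
  delta_pos:
    - [0.001,0.001,-0.016]
    - [0,0,-0.016]
    - [0,0,-0.006]
    - [0,0,-0.005]
    - [0,0,-0.005]
    - [0,0,-0.005]
    - [0,0,0]
  turn:
    - [0,0,0]
    - [0,0,0]
    - [0,0,0]
    - [0,0,0]
    - [0,0,0]
    - [0,0,0]
    - [0,0,0]
  jaw: [1,1,1,1,1,1,1]

```text
time_s: 2.75
ee_pos: [506.3, 97.5, 146.8]
orientation: [0.569, 0.42, -0.42, -0.569]
ft_force: [-2.4, 1.0, 5.3]
finger_gap: 0.3
```

Contact is as expected: 5.3 N at about 11 mm of travel. I'll go on to the bottom.

>>> play_rows:
  delta_pos:
    - [0,0,-0.006]
    - [0,0,-0.005]
    - [0,0,-0.002]
    - [0,0,0]
    - [0,0,0]
  turn:
    - [0,0,0]
    - [0,0,0]
    - [0,0,0]
    - [0,0,0]
    - [0,0,0]
  jaw: [1,1,1,1,1]

```text
time_s: 3.25
ee_pos: [506.6, 97.4, 135.0]
orientation: [0.569, 0.42, -0.42, -0.569]
ft_force: [-4.1, -0.8, 9.0]
finger_gap: -0.0
```

>>> play_rows:
  delta_pos:
    - [0,0,-0.002]
    - [0,0,-0.002]
    - [0,0,0]
    - [0,0,0]
  turn:
    - [0,0,0]
    - [0,0,0]
    - [0,0,0]
    - [0,0,0]
  jaw: [1,1,1,1]

```text
time_s: 3.65
ee_pos: [506.6, 97.5, 132.9]
orientation: [0.569, 0.421, -0.42, -0.568]
ft_force: [-7.6, -1.4, 20.8]
finger_gap: -0.2
```

Reached the hard stop (20.8 N, TCP 133). Now two full strokes, releasing fully each time.

>>> play_rows:
  delta_pos:
    - [0,0,0.011]
    - [0,0,0.012]
    - [0,0,0.01]
    - [0,0,0]
    - [0,0,0]
    - [0,0,-0.011]
    - [0,0,-0.012]
    - [0,0,-0.008]
    - [0,0,-0.002]
    - [0,0,0]
    - [0,0,0.011]
    - [0,0,0.012]
    - [0,0,0.01]
    - [0,0,0]
    - [0,0,0]
    - [0,0,-0.011]
    - [0,0,-0.012]
    - [0,0,-0.008]
    - [0,0,-0.002]
    - [0,0,0]
  turn:
    - [0,0,0]
    - [0,0,0]
    - [0,0,0]
    - [0,0,0]
    - [0,0,0]
    - [0,0,0]
    - [0,0,0]
    - [0,0,0]
    - [0,0,0]
    - [0,0,0]
    - [0,0,0]
    - [0,0,0]
    - [0,0,0]
    - [0,0,0]
    - [0,0,0]
    - [0,0,0]
    - [0,0,0]
    - [0,0,0]
    - [0,0,0]
    - [0,0,0]
  jaw: [1,1,1,1,1,1,1,1,1,1,1,1,1,1,1,1,1,1,1,1]

```text
time_s: 5.65
ee_pos: [506.5, 97.3, 132.8]
orientation: [0.569, 0.42, -0.42, -0.569]
ft_force: [-9.2, -1.0, 28.7]
finger_gap: 0.3
```

```bash
python3 - <<'E'
from h import *
a=snap('side','side2')['pixels']
a=cv2.resize(np.array(a)[130:240,150:300,::-1],(750,550),interpolation=cv2.INTER_CUBIC);cv2.imwrite('pics/c4.png',a)
E
```

```text
(no output)
```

View pics/c4.png

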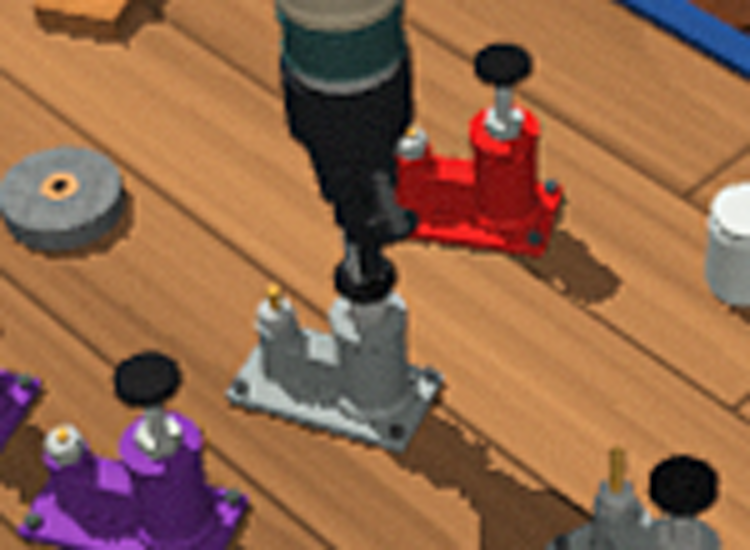

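The crop shows the knob pressed down and the pin rising: its tip is at (273,288), up from (276,303). I'll continue with slightly less over-travel.

>>> play_rows:
  delta_pos:
    - [0,0,0.011]
    - [0,0,0.012]
    - [0,0,0.011]
    - [0,0,0]
    - [0,0,0]
    - [0,0,-0.011]
    - [0,0,-0.012]
    - [0,0,-0.008]
    - [0,0,-0.002]
    - [0,0,0]
    - [0,0,0.011]
    - [0,0,0.012]
    - [0,0,0.01]
    - [0,0,0]
    - [0,0,0]
    - [0,0,-0.011]
    - [0,0,-0.012]
    - [0,0,-0.008]
    - [0,0,-0.002]
    - [0,0,0]
  turn:
    - [0,0,0]
    - [0,0,0]
    - [0,0,0]
    - [0,0,0]
    - [0,0,0]
    - [0,0,0]
    - [0,0,0]
    - [0,0,0]
    - [0,0,0]
    - [0,0,0]
    - [0,0,0]
    - [0,0,0]
    - [0,0,0]
    - [0,0,0]
    - [0,0,0]
    - [0,0,0]
    - [0,0,0]
    - [0,0,0]
    - [0,0,0]
    - [0,0,0]
  jaw: [1,1,1,1,1,1,1,1,1,1,1,1,1,1,1,1,1,1,1,1]

```text
time_s: 7.7
ee_pos: [506.7, 97.4, 132.9]
orientation: [0.569, 0.42, -0.42, -0.568]
ft_force: [-6.5, -0.9, 23.3]
finger_gap: -0.2
```

>>> play_rows:
  delta_pos:
    - [0,0,0.011]
    - [0,0,0.012]
    - [0,0,0.01]
    - [0,0,0]
    - [0,0,0]
    - [0,0,-0.011]
    - [0,0,-0.012]
    - [0,0,-0.008]
    - [0,0,-0.002]
    - [0,0,0]
    - [0,0,0.011]
    - [0,0,0.012]
    - [0,0,0.01]
    - [0,0,0]
    - [0,0,0]
    - [0,0,-0.011]
    - [0,0,-0.012]
    - [0,0,-0.008]
    - [0,0,-0.002]
    - [0,0,0]
  turn:
    - [0,0,0]
    - [0,0,0]
    - [0,0,0]
    - [0,0,0]
    - [0,0,0]
    - [0,0,0]
    - [0,0,0]
    - [0,0,0]
    - [0,0,0]
    - [0,0,0]
    - [0,0,0]
    - [0,0,0]
    - [0,0,0]
    - [0,0,0]
    - [0,0,0]
    - [0,0,0]
    - [0,0,0]
    - [0,0,0]
    - [0,0,0]
    - [0,0,0]
  jaw: [1,1,1,1,1,1,1,1,1,1,1,1,1,1,1,1,1,1,1,1]

```text
time_s: 9.7
ee_pos: [506.7, 97.4, 132.9]
orientation: [0.569, 0.42, -0.42, -0.568]
ft_force: [-7.1, -1.4, 23.8]
finger_gap: 0.1
```

```bash
python3 - <<'E'
from h import *
a=snap('side','side3')['pixels']
a=cv2.resize(np.array(a)[130:240,150:300,::-1],(750,550),interpolation=cv2.INTER_CUBIC);cv2.imwrite('pics/c5.png',a)
E
```

```text
(no output)
```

View pics/c5.png

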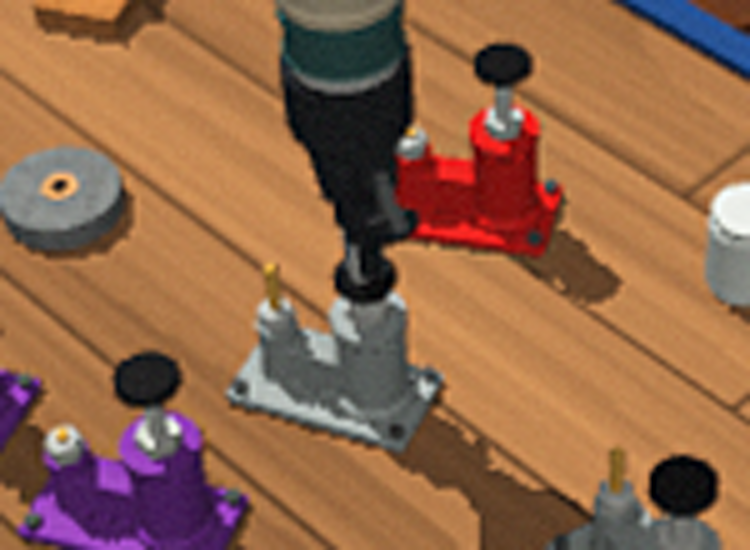

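The pin now stands out, tip at (272,265), which is about as tall as pump_b's. I'll do one extra stroke for safety, then lift clear and check.

>>> play_rows:
  delta_pos:
    - [0,0,0.011]
    - [0,0,0.012]
    - [0,0,0.01]
    - [0,0,0]
    - [0,0,0]
    - [0,0,-0.011]
    - [0,0,-0.012]
    - [0,0,-0.008]
    - [0,0,-0.002]
    - [0,0,0]
    - [0,0,0.01]
    - [0,0,0.015]
    - [0,0,0.02]
    - [0,0,0.03]
    - [0,0,0.03]
    - [0,0,0.03]
    - [0,0,0.02]
    - [0,0,0]
    - [0,0,0]
    - [0,0,0]
  turn:
    - [0,0,0]
    - [0,0,0]
    - [0,0,0]
    - [0,0,0]
    - [0,0,0]
    - [0,0,0]
    - [0,0,0]
    - [0,0,0]
    - [0,0,0]
    - [0,0,0]
    - [0,0,0]
    - [0,0,0]
    - [0,0,0]
    - [0,0,0]
    - [0,0,0]
    - [0,0,0]
    - [0,0,0]
    - [0,0,0]
    - [0,0,0]
    - [0,0,0]
  jaw: [1,1,1,1,1,1,1,1,1,1,1,1,1,1,1,1,1,1,1,1]

```text
time_s: 11.75
ee_pos: [504.8, 97.2, 282.8]
orientation: [-0.568, -0.419, 0.421, 0.57]
ft_force: [-0.1, -0.0, -0.9]
finger_gap: -0.0
```

```bash
python3 - <<'E'
from h import *
s=snap('side','side4');a=s['pixels']
print(proj(s,[477.9,157,106]),proj(s,[477.9,157,98]),proj(s,[477.9,157,74]),proj(s,[506,96.5,150]),sensors.get_state()['ft_force'])
snap('top','top4')
a=cv2.resize(np.array(a)[150:260,170:320,::-1],(750,550),interpolation=cv2.INTER_CUBIC);cv2.imwrite('pics/c6.png',a)
E
```

```text
[204.07159107 183.67331258] [204.31678917 185.42567402] [205.03996584 190.59401306] [222.45027237 178.63861677] [-0.19315561  0.93269363 -0.60893567]
```

View pics/c6.png

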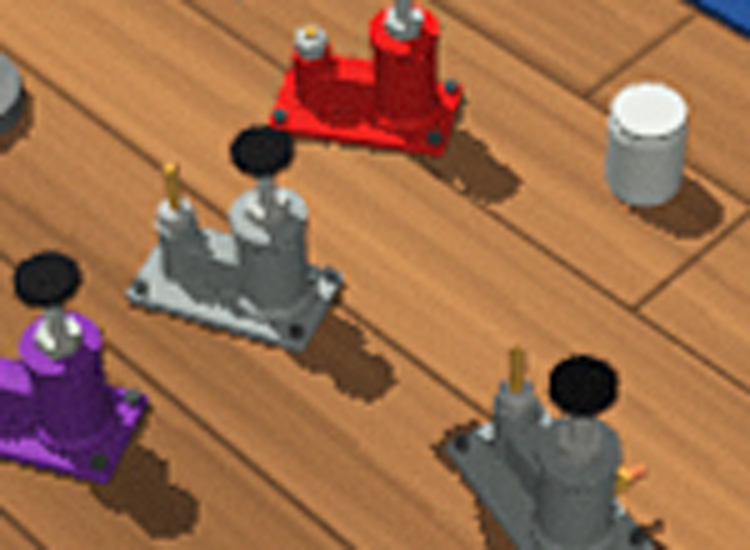

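View pics/top4.png

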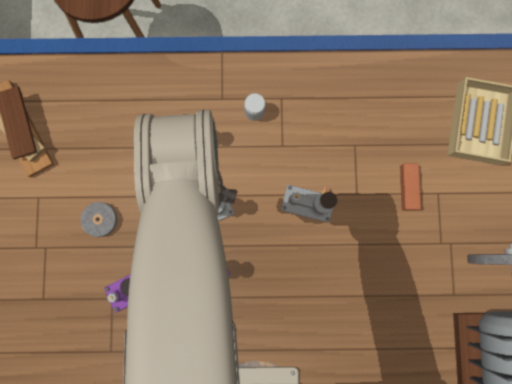

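The pin tip is at full-frame pixel (204.2,183), against (204.1,183.7) predicted for fully out. The knob is back at (222.4,180), where it started. Everything else is undisturbed, so I'm handing in.

```bash
python3 -c "
from h import *
print(order.close_job())"
```

```text
the job is handed in; nothing more can be done
None
```

I pumped the grey lubricator with the sunken pin (the left of the two grey ones in the top view) through eight full strokes. Its pin is now fully out and the plunger is back up. I pressed with closed fingertips, letting the plunger rise fully after each stroke, and the hand is parked about 125 mm above the knob. The job was handed in at about 12 s.

- **Pin:** in the last side picture its tip is within a pixel of where the calibration puts a fully-out pin (106 mm). It looks about as tall as pump_b's.
- **Plunger:** the knob is back at its starting pixel position, to within about a pixel.
- **Forces:** the highest wrist reading between moves was about 29 N vertical at the bottom of a stroke, and about 0 N after lifting clear.
- **Other objects:** pump_b, the tin, the buffing wheel and the compound bar look unmoved in the last pictures. I checked these by eye only.

No check failed. The two cameras differed by about 2.5 mm on the knob position, which is roughly the stated calibration error.

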